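# Pick the solid setter by weight and stand it on the anvil

## Task

Set up for setting eyelets by hand: first slide the round steel anvil across the punching board, without lifting or tipping it, from where it is parked into the ring with the cross lines. The two setters in the wooden rack look the same but one is solid steel and the other light alloy that the hammer would spoil: lift each one in turn clear of the rack to feel which is heavier, and put the lighter one back fully down in its own well. Finish while holding the heavier one gripped upright on the anvil, its tip seated in the socket and pressed lightly down, ready for the hammer; leave the hammer, the paint bottle and the tape roll where they are.

Things in the scene. Friction and masses are not known exactly. Their poses are not given: they have to be found in the camera images.
- work_ring (a point): Centre of the working ring on top of the white plastic punching board (160 x 260 x 12 mm, fixed; top 12 mm above the table). The ring: thin grey circle, 80 mm diameter, four short lines outside it forming a cross. Axes: x along the board's short side, y along its long side. A plain ring without lines, 100 mm away along +y, is where the anvil is parked (within 15 mm).
- anvil_waist (a point): Loose round steel anvil, about 0.5 kg, 38 mm high, upright on the board: flange 64 mm in diameter, 10 mm high; above it a waist 40 mm in diameter (flared just above the flange, plain from 13 mm up). In its flat top a round socket, 17 mm in diameter, 6 mm deep, floor 32 mm above the underside. Point: on the axis, 22 mm above the underside; z up.
- well_left (a point): Mouth centre (level with the rack's top face) of one well of the wooden rack. The rack is a fixed block 60 x 170 x 42 mm standing on the table; its two wells, 16 mm in diameter and 34 mm deep, are 110 mm apart along its long side (y axis).
- well_right (a point): Mouth centre of the other well of the rack, 110 mm along -y of the rack from the first.
- setter_1_mid (a point): One of two look-alike setters, steel rods 110 mm long: lower 30 mm a shank 13 mm in diameter (last 4 mm tapers to an 8 mm tip), upper 80 mm a grip 24 mm in diameter with a dark knurled middle. Starts upright, shank down a well, grip from 42 to 122 mm above the table. Point: on the axis, mid-grip, 70 mm above the tip; z to the head. Weighs about 0.1 or 0.3 kg, not known which.
- setter_2_mid (a point): The other setter, of exactly the same shape and look; same point and axes. If the first weighs about 0.1 kg this one weighs about 0.3 kg, or the other way round. Either may stand in either well.
- hammer: Small hammer with a wooden handle, 217 x 94 x 28 mm, lying on the table; origin at the centre of its underside. Leave it alone.
- teal_bottle: Small round teal paint bottle with a black cap, 39 mm in diameter, 74 mm high; origin at the centre of its underside. Leave it alone.
- masking_roll: Roll of cream masking tape lying flat, 98 mm in diameter, 48 mm high; origin at the centre of its underside. Leave it alone.
Things that resemble listed ones, but are neither listed nor needed, are in the scene too. What is shaped like the part that bears setter_2_mid but blue is not meant.

How it is judged:
By the outcome, as a careful person would: the job done as asked, in the order asked, and still so for the second after the job is handed in, while the arm keeps its last pose, push and grip.
It also fails if it takes over 72 s, if anything falls off the work surface, if the arm or the gripper's body presses on something with over 40 N, if the wrist force passes 120 N, or if a joint passes its speed limit or range.

## Robot

A 6-joint arm with a two-finger parallel gripper is mounted at the origin on a cart in front of the work surface, level with it; the furniture and walls round the work are solid. World frame = base frame: x ahead of the robot, y to its left, z up, the work surface at z = 0. Lengths are in m, angles in rad, forces in N, time in s.
With the tool pointing down it reaches from about 0.3 to 0.875 m from the base axis. Payload 6.4 kg.
Tool frame: the origin (TCP) lies on the mounting face of the last link; the fingertips stand 173 mm ahead of it and the grasp point (between the pads) lies 155 mm ahead of it (ctrl.tip_reach is the distance from the TCP to the fingertips, in m); z points along the fingers, y is the line along which they close (so a half turn about z gives the same grasp; the last joint's range is limited). The gripper opens to 85 mm and grips with 20 to 120 N. Pads are 22 mm wide; open, the fingers measure 114 mm over their backs; the gripper's body (76 mm by 85 mm) begins 54 mm behind the grasp point. The pads swing forward as they close: fully open they stand 13 mm farther back than shut.
Start: joints at [0.934, 0.181, 1.607, -0, 1.354, -0.206], TCP at [0.24, 0.522, 0.405] pointing down, gripper open.
Joint ranges: [-2.99, 2.99], [-0.89, 2.07], [0.3, 2.58], [-1.14, 4.28], [0, 2.63], [-3.12, 3.12]. Speed limits (rad/s): [2.57, 2.57, 3.01, 3.14, 3.14, 3.14].

## Interface

Orientations are given as a unit quaternion [w, x, y, z].
In Python, from bench import ctrl gives the robot as it stands.
- The arm moves only by the shell command python3 -m pendant 'ROWS'. ROWS is JSON, a list that holds one entry, the list of rows, each a list of 7 numbers: the opening, from 0 (shut) to 1 (fully open), then the shift along the tool's x, y, z in mm, then the turn, a rotation vector about the tool's x, y, z in rad. A call has 1 to 5 rows; each row is the pose to reach, as a shift and turn from the pose commanded when the call began, along the tool's axes at that moment; what a row does not reach only later rows make up. A row lasts 1/12 s, in which the tool goes at most 41.7 mm and 7.16 degrees, less where a joint would pass 70% of its speed; a pose out of reach is approached as far as the arm can. A call with a gripper value outside its range is refused whole. The fingers move at their own pace and stop on an object; the grip force is fixed at half the most. Time passes only in rows, so rows that repeat a pose let the fingers close. It gives the time, the measured TCP pose, the force, the opening and the grip force at its end, in the units of the state.
- ctrl.get_obs(): the state, without advancing time (a new reading comes with each control period).
- ctrl.camera(name): name is "scene" or "top" or "wrist"; returns the picture (480x640x3 uint8, red, green, blue); there is no depth.
- ctrl.camera_params(name): a dict with "mtx" (3x3 intrinsics, pixels), "world_from_camera" (4x4, takes a point from camera to world coordinates); the wrist camera has in their place "tool_from_camera" (4x4, takes a point from camera to tool coordinates, whose origin is the TCP and whose axes are the flange's). Camera axes: x right, y down, z forward; pixel columns grow to the right and rows downward; lengths in m; the calibration is good to about 2 mm. The wrist camera is an equidistant fisheye: a pixel r from the principal point sees the ray r / f radians off the axis. A picture is of the moment at which its call begins: read the wrist's pose just before it. camera_params takes no time and is no camera call.
- ctrl.hand_in(): hands the job in; it is judged then, once.
Trained networks look in the newest picture that a camera, given by its name, has taken for a name from the list of things; names that differ only in an ending like _2 or _b are one class to them, and where a whole thing is asked for, a point or a joint stands for the part that bears it (a point fixed in the world has none). Each returns a list of dicts, best first, with "confidence" (0 to 1); they miss things now and then, are a little off and sometimes report something else, mostly with a low value. They report only what shows in the picture. A call takes as long as a camera call. They do not tell look-alikes from the thing itself.
- ctrl.boxes_of(camera, name): "point" ([column, row] as shares, 0 to 1, of the picture: columns of its width, rows of its height, amid what is visible of it).
The state is a dict: "time_s": time; "q": joint angles; "dq": joint speeds; "joint_efforts": joint torques, N m; "eef_pos": TCP position; "eef_rot": TCP orientation; "wrist_force": force on the tool from outside, world axes, zero at the start; "torque": the same for the moment, N m; "opening": opening from 0.0 (shut) to 1.0 (fully open); "grasp_force": force on a finger pad.
Only numpy, scipy, OpenCV 4.12 (cv2) and the standard library are available. Lean on these libraries where they do the work, as an engineer would, in place of code of your own. Each camera call takes 0.05 s, during which the arm holds its last target. There are 200 camera calls.

## Working session

There is one attempt and no reset: what is moved stays moved. The work goes in short steps, Python scripts to look and compute and a shell command to move; the robot and the scene stay as the last step left them, time stands still between calls to the robot, and variables do not carry over. Pictures are saved under pics/ and viewed, at most 10 in all, crops included, and the job is handed in when it is done.

```bash
mkdir -p pics; ls; cat > h.py <<'E'
import numpy as np,cv2
from bench import ctrl
from scipy.spatial.transform import Rotation as R
def ray(cam,u,v):
    p=ctrl.camera_params(cam);K=np.array(p["mtx"])
    x=(u-K[0,2])/K[0,0];y=(v-K[1,2])/K[1,1]
    if cam=="wrist":
        o=ctrl.get_obs();T=np.eye(4);q=o["eef_rot"];T[:3,:3]=R.from_quat([q[1],q[2],q[3],q[0]]).as_matrix();T[:3,3]=o["eef_pos"]
        r=np.hypot(x,y);d=np.array([x/r*np.sin(r),y/r*np.sin(r),np.cos(r)]);T=T@np.array(p["tool_from_camera"])
    else: d=np.array([x,y,1.]);T=np.array(p["world_from_camera"])
    return T[:3,3],T[:3,:3]@d
def atz(cam,u,v,z):
    o,d=ray(cam,u,v);return o+d*(z-o[2])/d[2]
def snap(cam,name):
    im=ctrl.camera(cam);cv2.imwrite(f"pics/{name}.png",im[:,:,::-1]);return im
def find(cam,n):
    return [(round(b["confidence"],2),round(b["point"][0]*640,1),round(b["point"][1]*480,1)) for b in ctrl.boxes_of(cam,n)]
def st():
    o=ctrl.get_obs();q=o["eef_rot"];M=R.from_quat([q[1],q[2],q[3],q[0]]).as_matrix()
    print("t",round(o["time_s"],2),"pos",np.round(o["eef_pos"],4),"x",M[:,0].round(3),"y",M[:,1].round(3),"F",np.round(o["wrist_force"],2),"op",round(o["opening"],3),"g",round(o["grasp_force"],1));return o,M
E
python3 - <<'E'
from h import *
st()
for c in["top","scene"]:
    snap(c,c+"0")
    for n,z in[("anvil_waist",.05),("setter_1_mid",.082),("work_ring",.012),("well_left",.042),("teal_bottle",.04)]:
        for f in find(c,n)[:4]: print(c,n,f,atz(c,f[1],f[2],z).round(3))
E
```

```text
pics
t 0.0 pos [0.2399 0.5223 0.4038] x [-0.909  0.418  0.   ] y [ 0.418  0.909 -0.002] F [ 0.58 -0.6  -0.26] op 0.998 g 0.0
top anvil_waist (0.7, 416.0, 258.6) [ 0.504 -0.287  0.05 ]
top anvil_waist (0.57, 205.9, 207.0) [0.599 0.143 0.05 ]
top setter_1_mid (0.69, 450.3, 256.6) [ 0.507 -0.346  0.082]
top work_ring (0.78, 244.7, 222.7) [0.573 0.069 0.012]
top well_left (0.95, 415.7, 257.6) [ 0.506 -0.288  0.042]
top teal_bottle (0.65, 332.3, 298.5) [ 0.42 -0.12  0.04]
scene anvil_waist (0.67, 268.5, 208.1) [0.584 0.138 0.05 ]
scene setter_1_mid (0.8, 415.2, 277.3) [ 0.503 -0.346  0.082]
scene work_ring (0.86, 289.8, 230.2) [0.572 0.057 0.012]
scene well_left (0.84, 394.9, 291.4) [ 0.477 -0.312  0.042]
scene teal_bottle (0.7, 310.8, 274.2) [ 0.423 -0.116  0.04 ]
```

View pics/top0.png

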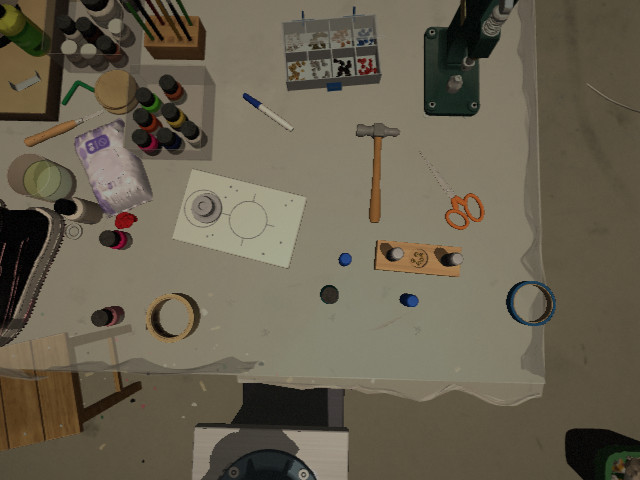

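View pics/scene0.png

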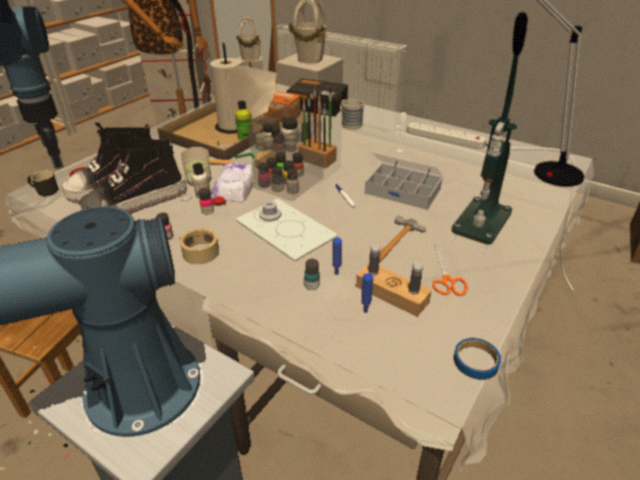

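The top view shows the anvil at about (205,207), the cross ring at (248,221), and the rack setters' heads at (395,254) and (452,259). Two blue decoys stand near (345,259) and (410,300). I'll move over the anvil next.

```bash
python3 -m pendant '[[[1,-160,-63,0,0,0,0],[1,-160,-63,0,0,0,0],[1,-160,-63,0,0,0,0],[1,-160,-63,0,0,0,0],[1,-160,-63,0,0,0,0]]]'
python3 -m pendant '[[[1,-160,-63,0,0,0,0],[1,-160,-63,0,0,0,0],[1,-160,-63,0,0,0,0],[1,-160,-63,0,0,0,0],[1,-160,-63,0,0,0,0]]]'
python3 -m pendant '[[[1,-120,-60,0,0,0,0],[1,-120,-60,0,0,0,0],[1,-120,-60,0,0,0,0],[1,-120,-60,0,0,0,0],[1,-120,-60,0,0,0,0]]]'
python3 - <<'E'
from h import *
print(ctrl.tip_reach,np.round(ctrl.camera_params("wrist")["tool_from_camera"],3),ctrl.camera_params("wrist")["mtx"])
st();snap("wrist","w1")
for n,z in[("anvil_waist",.05),("work_ring",.012)]:
    for f in find("wrist",n)[:4]: print(n,f,atz("wrist",f[1],f[2],z).round(4))
print("blue/set heads",[atz("top",u,v,.11).round(3) for u,v in[(345,259),(410,300),(395,254),(452,259)]])
st()
E
```

```text
time_s: 1.02
eef_pos: [0.3629, 0.3947, 0.4049]
eef_rot: [0.001, 0.216, 0.976, -0.001]
wrist_force: [-0.3, -0.4, -0.3]
opening: 0.998
grasp_force: 0.0
time_s: 1.43
eef_pos: [0.4819, 0.2703, 0.405]
eef_rot: [0.001, 0.216, 0.976, -0.001]
wrist_force: [-0.4, 0.4, 0.7]
opening: 1.0
grasp_force: 0.0
time_s: 1.85
eef_pos: [0.5637, 0.1676, 0.4045]
eef_rot: [0.0, 0.216, 0.976, -0.0]
wrist_force: [-1.0, 1.0, -1.2]
opening: 1.001
grasp_force: 0.0
0.1734 [[ 0.    -0.945 -0.326  0.084]
 [ 1.     0.001 -0.002  0.   ]
 [ 0.002 -0.326  0.945  0.031]
 [ 0.     0.     0.     1.   ]] [[371.64829954   0.         320.5821205 ]
 [  0.         371.64829954 242.74300385]
 [  0.           0.           1.        ]]
t 1.85 pos [0.5637 0.1676 0.4045] x [-0.907  0.421 -0.   ] y [ 0.421  0.907 -0.   ] F [-0.97  1.03 -1.18] op 1.001 g 0.0
anvil_waist (0.89, 319.4, 246.3) [0.5892 0.1561 0.05  ]
work_ring (0.89, 259.5, 246.5) [0.5753 0.094  0.012 ]
work_ring (0.65, 267.0, 45.7) [0.3961 0.19   0.012 ]
work_ring (0.28, 10.8, 315.1) [ 0.5074 -0.3251  0.012 ]
blue/set heads [array([ 0.496, -0.141,  0.11 ]), array([ 0.423, -0.263,  0.11 ]), array([ 0.508, -0.235,  0.11 ]), array([ 0.501, -0.341,  0.11 ])]
t 2.0 pos [0.5615 0.1708 0.4045] x [-0.909  0.417  0.001] y [0.417 0.909 0.   ] F [ 0.5  -0.77 -0.48] op 1.002 g 0.0
```

View pics/w1.png

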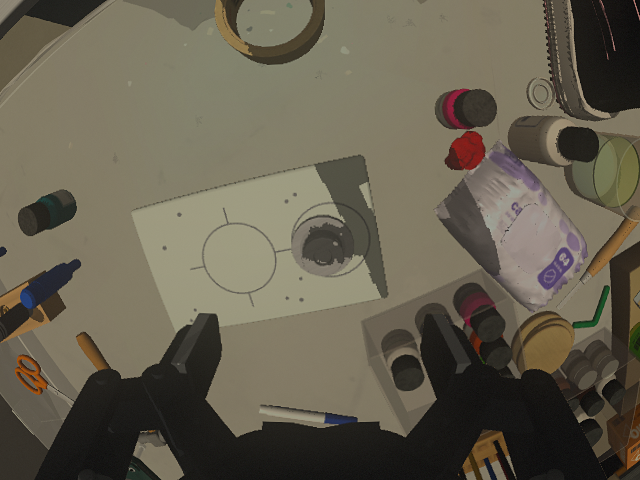

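The wrist view has the cross ring centred at about (239.5,258.5) and the anvil flange at (324,247). The parked ring sits to its right and the clear tray is well off to the lower right.

```bash
python3 - <<'E'
from h import *
im=snap("wrist","w2");o,M=st()
a=atz("wrist",324,247,.022);r=atz("wrist",239.5,258.5,.012);print("anvil",a,"ring",r,"top ring",atz("top",248,221,.012),"top anvil",atz("top",205,207,.05))
print("board y est", (atz("wrist",359,155,.012)-atz("wrist",133,211,.012)))
print("tool xy from tcp to anvil mm",(M.T@(a-o["eef_pos"]))[:2]*1e3)
g=cv2.cvtColor(im,cv2.COLOR_RGB2GRAY)
cv2.imwrite("pics/w2c.png",cv2.resize(im[130:350,120:400,::-1],None,fx=2.6,fy=2.6,interpolation=cv2.INTER_CUBIC))
E
```

```text
t 2.05 pos [0.5613 0.1712 0.4046] x [-0.909  0.416  0.001] y [0.416 0.909 0.   ] F [0.4  0.62 0.72] op 1.001 g 0.0
anvil [0.60048322 0.15671137 0.022     ] ring [0.57835706 0.06819376 0.012     ] top ring [0.57718361 0.0620654  0.012     ] top anvil [0.59904224 0.14461368 0.05      ]
board y est [0.0523513  0.24329873 0.        ]
tool xy from tcp to anvil mm [-41.91486771   3.09978582]
```

View pics/w2c.png

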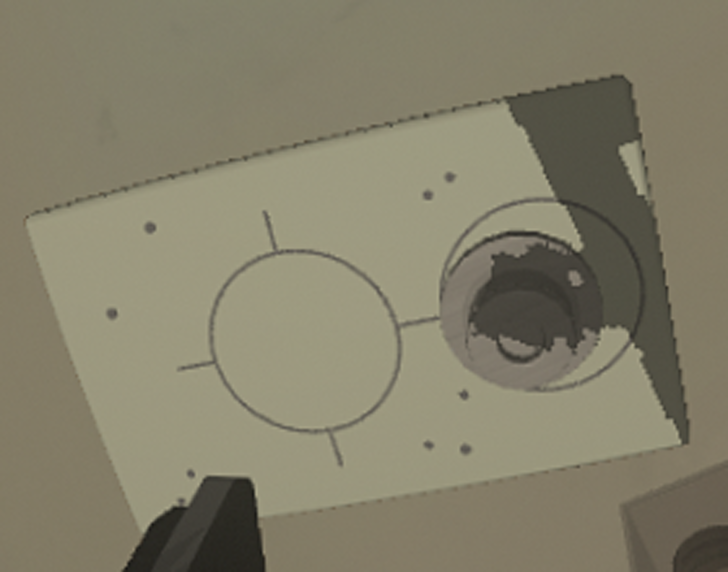

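```bash
python3 -m pendant '[[[1,-44,0,40,0,0,0],[1,-44,0,80,0,0,0],[1,-44,0,120,0,0,0],[1,-44,0,120,0,0,0],[1,-44,0,120,0,0,0]]]'
python3 - <<'E'
from h import *
im=snap("wrist","w3");o,M=st()
print(find("wrist","anvil_waist"))
cv2.imwrite("pics/w3.png",im[100:400,100:500,::-1].repeat(2,0).repeat(2,1))
E
```

```text
time_s: 2.47
eef_pos: [0.5998, 0.1525, 0.2806]
eef_rot: [-0.004, 0.213, 0.977, -0.001]
wrist_force: [-0.7, 0.2, 0.8]
opening: 1.001
grasp_force: 0.0
t 2.52 pos [0.6012 0.1526 0.2839] x [-0.909  0.416  0.003] y [ 0.416  0.909 -0.001] F [0.65 0.49 0.47] op 0.997 g 0.0
[(0.86, 321.8, 255.3)]
```

View pics/w3.png

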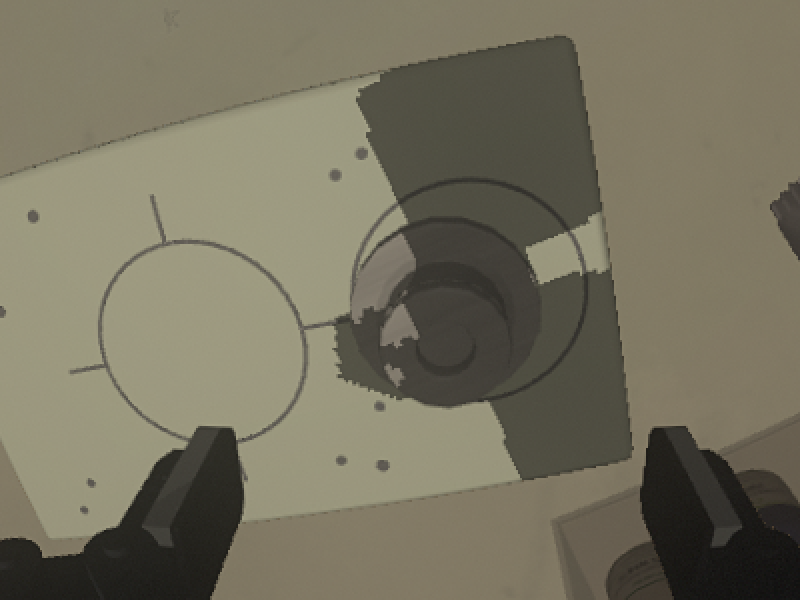

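The crop shows the flange centred at (322.5,256), the socket at (323,271) and the ring at (201,270), all in full-picture pixels.

```bash
python3 - <<'E'
from h import *
o,M=st();p=np.array(o["eef_pos"])
for n,u,v,z in[("flange",322.5,256,.022),("socket",323,271,.05),("ring",201,270,.012)]:
    a=atz("wrist",u,v,z);print(n,a.round(4),((M.T@(a-p))*1e3).round(1))
E
```

```text
t 2.57 pos [0.6022 0.1525 0.2863] x [-0.909  0.416 -0.001] y [0.416 0.909 0.001] F [0.92 0.41 0.23] op 1.003 g 0.0
flange [0.6084 0.1511 0.022 ] [ -6.    1.2 264.3]
socket [0.6075 0.1518 0.05  ] [ -4.9   1.4 236.3]
ring [0.5851 0.0631 0.012 ] [-21.4 -88.6 274.2]
```

```bash
python3 -m pendant '[[[1,-5,1,40,0,0,0],[1,-5,1,70,0,0,0],[1,-5,1,82,0,0,0],[1,-5,1,82,0,0,0],[0.6,-5,1,82,0,0,0]]]'
python3 -m pendant '[[[0.3,0,0,0,0,0,0],[0.3,0,0,0,0,0,0],[0.3,0,0,0,0,0,0],[0.3,0,0,0,0,0,0],[0.3,0,0,0,0,0,0]]]'
```

```text
time_s: 2.98
eef_pos: [0.6079, 0.1506, 0.2048]
eef_rot: [0.001, 0.213, 0.977, 0.0]
wrist_force: [-0.1, 0.2, 0.3]
opening: 0.883
grasp_force: 0.0
time_s: 3.4
eef_pos: [0.6083, 0.1502, 0.2055]
eef_rot: [0.002, 0.214, 0.977, 0.0]
wrist_force: [-2.5, -0.5, 8.4]
opening: 0.445
grasp_force: 60.8
```

```bash
python3 -m pendant '[[[0.3,-2,-9,0,0,0,0],[0.3,-4,-24,0,0,0,0],[0.3,-7,-42,0,0,0,0],[0.3,-10,-58,0,0,0,0],[0.3,-13,-72,0,0,0,0]]]'
python3 -m pendant '[[[0.3,-2,-11,0,0,0,0],[0.3,-3,-17,0,0,0,0],[0.3,-3,-17,0,0,0,0],[0.3,-3,-17,0,0,0,0],[0.3,-3,-17,0,0,0,0]]]'
python3 - <<'E'
from h import *
o,M=st();im=snap("wrist","w4");st()
cv2.imwrite("pics/w4.png",im[180:380,180:460,::-1].repeat(2.,0).repeat(2,1))
E
```

```text
time_s: 3.82
eef_pos: [0.5902, 0.0796, 0.2055]
eef_rot: [0.003, 0.214, 0.977, 0.002]
wrist_force: [1.5, 5.4, 5.9]
opening: 0.445
grasp_force: 61.1
time_s: 4.23
eef_pos: [0.586, 0.0621, 0.2055]
eef_rot: [0.002, 0.214, 0.977, 0.0]
wrist_force: [-0.2, -2.0, 7.8]
opening: 0.45
grasp_force: 61.2
t 4.23 pos [0.586  0.0621 0.2055] x [-0.908  0.418 -0.005] y [0.418 0.908 0.001] F [-0.16 -2.04  7.81] op 0.45 g 61.2
t 4.28 pos [0.586  0.0621 0.2055] x [-0.908  0.418 -0.005] y [0.418 0.908 0.001] F [-0.39 -1.26  8.16] op 0.447 g 61.2
```

View pics/w4.png

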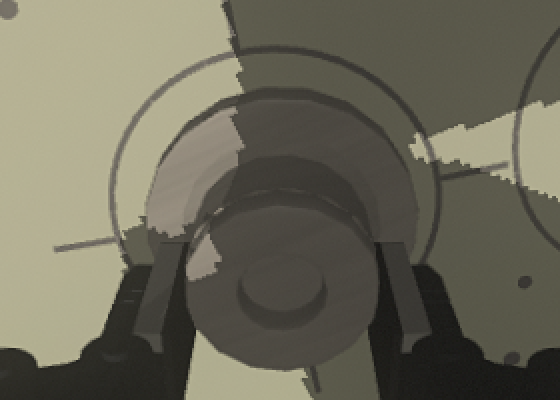

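```bash
cat >> h.py <<'E'
from scipy.optimize import least_squares
def circ(pts,z,r,o=180):
    P=np.array([atz("wrist",u/2+o,v/2+o,z)[:2] for u,v in pts])
    s=least_squares(lambda c:np.hypot(*(P-c).T)-r,P.mean(0));return s.x,np.sqrt(np.mean(s.fun**2))
E
python3 - <<'E'
from h import *
o,M=st();p=np.array(o["eef_pos"])
for n,pts,z,r in[("ring",[(110,195),(122,137),(150,98),(200,63),(275,47),(340,56),(400,90),(430,140),(440,200),(434,245)],.012,.04),
 ("flange",[(147,215),(150,190),(185,135),(240,102),(280,98),(330,107),(385,143),(412,180),(418,215)],.022,.032),
 ("top",[(186,280),(380,280),(283,370),(220,345),(345,345)],.05,.02),("sock",[(237,290),(327,290),(282,312),(282,253)],.05,.0085)]:
    c,e=circ(pts,z,r);print(n,c.round(4),(M[:2,:2].T@(c-p[:2])*1e3).round(1),round(e*1e3,2))
E
```

```text
t 4.28 pos [0.586  0.0621 0.2055] x [-0.908  0.418 -0.005] y [0.418 0.908 0.001] F [-0.39 -1.26  8.16] op 0.447 g 61.2
ring [0.58  0.064] [ 6.3 -0.8] 0.6
flange [0.582  0.0644] [4.6 0.4] 0.36
top [0.5798 0.0656] [7.1 0.6] 0.86
sock [0.5792 0.0657] [7.7 0.4] 1.25
```

```bash
python3 -m pendant '[[[0.3,0,-1,0,0,0,0],[0.3,0,-1,0,0,0,0],[1,0,-1,0,0,0,0],[1,0,-1,0,0,0,0],[1,0,-1,0,0,0,0]]]'
python3 -m pendant '[[[1,0,0,0,0,0,0],[1,0,0,-30,0,0,0],[1,0,0,-70,0,0,0],[1,0,0,-70,0,0,0],[1,0,0,-70,0,0,0]]]'
python3 - <<'E'
from h import *
ctrl.camera("wrist");ctrl.camera("wrist")
o,M=st();im=snap("wrist","w5");st()
cv2.imwrite("pics/w5.png",im[150:390,180:460,::-1].repeat(2.,0).repeat(2,1))
E
```

```text
time_s: 4.7
eef_pos: [0.5841, 0.0617, 0.2029]
eef_rot: [0.0, 0.214, 0.977, -0.0]
wrist_force: [-0.1, 0.8, -1.2]
opening: 0.856
grasp_force: 0.0
time_s: 5.12
eef_pos: [0.5854, 0.0616, 0.2756]
eef_rot: [0.003, 0.214, 0.977, 0.0]
wrist_force: [-0.2, -0.4, -0.7]
opening: 0.999
grasp_force: 0.0
t 5.22 pos [0.5838 0.0617 0.2722] x [-0.909  0.418  0.001] y [ 0.418  0.909 -0.   ] F [-0.46  0.19 -0.2 ] op 1.0 g 0.0
t 5.27 pos [0.5835 0.0618 0.2715] x [-0.909  0.418  0.002] y [ 0.418  0.909 -0.001] F [-0.4  -0.11  0.49] op 1.003 g 0.0
```

View pics/w5.png

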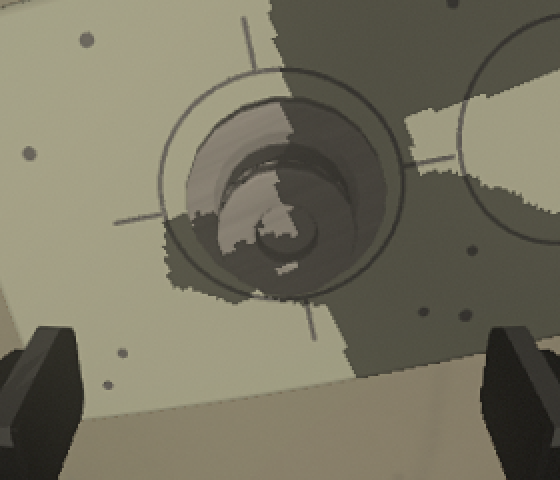

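The anvil sits in the cross ring, with the socket rim at crop (287,231). I'll fit the centres.

```bash
sed -i 's/def circ(pts,z,r,o=180)/def circ(pts,z,r,o=180,ov=180)/; s#v/2+o,z#v/2+ov,z#' h.py
python3 - <<'E'
from h import *
o,M=st();p=np.array(o["eef_pos"])
for n,pts,z,r in[("ring",[(159,187),(404,180),(281,69),(283,299),(175,125),(385,125)],.012,.04),
 ("flange",[(187,195),(386,195),(285,101),(215,130),(360,130)],.022,.032),
 ("top",[(218,230),(357,230),(288,298),(287,168)],.05,.02),("sock",[(257,230),(318,230),(287,205),(287,258)],.05,.0085)]:
    c,e=circ(pts,z,r,180,150);print(n,c.round(4),(M[:2,:2].T@(c-p[:2])*1e3).round(1),round(e*1e3,2))
E
```

```text
t 5.27 pos [0.5835 0.0618 0.2715] x [-0.909  0.418  0.002] y [ 0.418  0.909 -0.001] F [-0.4  -0.11  0.49] op 1.003 g 0.0
ring [0.5796 0.0631] [ 4.1 -0.4] 0.26
flange [0.5806 0.0647] [3.9 1.5] 0.4
top [0.5805 0.0648] [3.9 1.6] 0.47
sock [0.5795 0.0653] [5.  1.6] 0.37
```

```bash
python3 -m pendant '[[[1,0,-10,-40,0,0,-0.12],[1,-10,-45,-58,0,0,-0.24],[1,-28,-85,-58,0,0,-0.365],[1,-28,-125,-58,0,0,-0.365],[1,-28,-150,-58,0,0,-0.365]]]'
python3 -m pendant '[[[1,27,-151,0,0,0,0],[1,27,-151,0,0,0,0],[1,27,-151,0,0,0,0],[1,27,-151,0,0,0,0],[1,27,-151,0,0,0,0]]]'
python3 - <<'E'
from h import *
ctrl.camera("wrist");ctrl.camera("wrist");ctrl.camera("wrist")
o,M=st();im=snap("wrist","w6");st()
for n,z in[("setter_1_mid",.082),("well_left",.042)]:
  for f in find("wrist",n): a=atz("wrist",f[1],f[2],z);print(n,f,a.round(4),(M.T@(a-o["eef_pos"])*1e3).round(1))
E
```

```text
time_s: 5.68
eef_pos: [0.546, -0.0887, 0.3295]
eef_rot: [-0.001, 0.033, 0.999, -0.0]
wrist_force: [0.1, -0.1, -0.3]
opening: 0.998
grasp_force: 0.0
time_s: 6.1
eef_pos: [0.5084, -0.2399, 0.3292]
eef_rot: [-0.001, 0.035, 0.999, -0.0]
wrist_force: [0.5, -1.0, 0.5]
opening: 1.003
grasp_force: 0.0
t 6.25 pos [ 0.5096 -0.2349  0.3292] x [-0.998  0.067  0.002] y [0.067 0.998 0.002] F [ 0.54  1.34 -0.41] op 0.999 g 0.0
t 6.3 pos [ 0.5099 -0.2342  0.3294] x [-0.998  0.065  0.002] y [0.065 0.998 0.002] F [-0.02  0.23 -0.37] op 1.003 g 0.0
setter_1_mid (0.89, 150.3, 260.1) [ 0.5056 -0.349   0.082 ] [  -4.2 -114.6  247. ]
well_left (0.8, 251.8, 222.8) [ 0.4961 -0.283   0.042 ] [  9.6 -49.4 287.1]
```

View pics/w6.png

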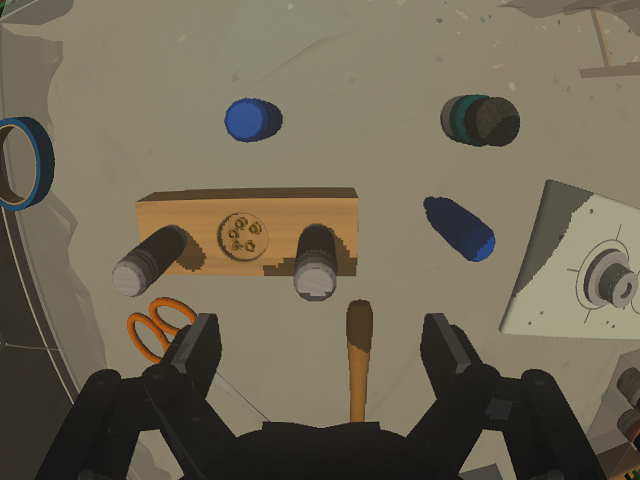

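The left setter's head is at (315,281) and the right one's at (131,279). The blue decoys and the bottle are clear of the grasp.

```bash
python3 - <<'E'
from h import *
o,M=st()
for n,u,v,z in[("Lhead",315,281,.122),("Rhead",131,279,.122),("Lbase",319,233,.048),("rackcorner1",358,195,.042),("rc2",358,275,.042),("rc3",137,201,.042)]:
  a=atz("wrist",u,v,z);print(n,a.round(4),(M.T@(a-o["eef_pos"])*1e3).round(1))
E
```

```text
t 6.4 pos [ 0.5103 -0.2338  0.33  ] x [-0.998  0.064  0.001] y [0.064 0.998 0.001] F [ 0.47 -0.35 -0.32] op 1.001 g 0.0
Lhead [ 0.5082 -0.2364  0.122 ] [  1.6  -3.  208. ]
Rhead [ 0.5024 -0.3428  0.122 ] [   0.7 -109.5  207.9]
Lbase [ 0.5052 -0.2345  0.048 ] [  4.7  -1.3 282. ]
rackcorner1 [ 0.4807 -0.2053  0.042 ] [ 31.1  26.3 288.1]
rc2 [ 0.5423 -0.2072  0.042 ] [-30.5  28.2 288. ]
rc3 [ 0.4718 -0.3729  0.042 ] [  29.2 -141.6  287.9]
```

```bash
cat > wt.py <<'E'
from h import *
F=[]
for i in range(10): ctrl.camera("wrist");F.append(ctrl.get_obs()["wrist_force"])
print("meanF",np.mean(F,0).round(2),"sd",np.std(F,0).round(2));st()
E
python3 -m pendant '[[[1,1,-2.5,30,0,0,0],[1,1,-2.5,60,0,0,0],[1,1,-2.5,85,0,0,0],[1,1,-2.5,85,0,0,0],[1,1,-2.5,85,0,0,0]]]'
python3 -m pendant '[[[0.15,0,0,0,0,0,0],[0.15,0,0,0,0,0,0],[0.15,0,0,0,0,0,0],[0.15,0,0,0,0,0,0],[0.15,0,0,0,0,0,0]]]'
python3 -m pendant '[[[0.15,0,0,0,0,0,0],[0.15,0,0,0,0,0,0],[0.15,0,0,0,0,0,0],[0.15,0,0,0,0,0,0],[0.15,0,0,0,0,0,0]]]'
```

```text
time_s: 6.82
eef_pos: [0.5087, -0.2362, 0.2446]
eef_rot: [-0.001, 0.032, 0.999, 0.001]
wrist_force: [0.1, -0.8, 0.5]
opening: 0.996
grasp_force: 0.0
time_s: 7.23
eef_pos: [0.5092, -0.2378, 0.2467]
eef_rot: [0.001, 0.033, 0.999, -0.001]
wrist_force: [0.3, -0.6, -0.4]
opening: 0.299
grasp_force: 0.0
time_s: 7.65
eef_pos: [0.5092, -0.2378, 0.2468]
eef_rot: [0.001, 0.033, 0.999, -0.0]
wrist_force: [-0.0, 0.8, 5.4]
opening: 0.266
grasp_force: 58.5
```

```bash
python3 -m pendant '[[[0.15,0,0,-5,0,0,0],[0.15,0,0,-20,0,0,0],[0.15,0,0,-35,0,0,0],[0.15,0,0,-50,0,0,0],[0.15,0,0,-55,0,0,0]]]'
python3 -m pendant '[[[0.15,0,0,0,0,0,0],[0.15,0,0,0,0,0,0],[0.15,0,0,0,0,0,0],[0.15,0,0,0,0,0,0],[0.15,0,0,0,0,0,0]]]'
python3 wt.py
```

```text
time_s: 8.07
eef_pos: [0.5094, -0.238, 0.303]
eef_rot: [0.001, 0.033, 0.999, -0.001]
wrist_force: [0.4, -1.1, 0.3]
opening: 0.264
grasp_force: 59.3
time_s: 8.48
eef_pos: [0.5086, -0.2374, 0.2997]
eef_rot: [-0.001, 0.033, 0.999, 0.001]
wrist_force: [-0.7, 0.2, 0.0]
opening: 0.266
grasp_force: 59.2
meanF [ 0.34  0.38 -0.8 ] sd [0.39 0.5  0.45]
t 8.98 pos [ 0.5089 -0.2376  0.3007] x [-0.998  0.066  0.   ] y [ 0.066  0.998 -0.   ] F [ 0.2   0.73 -0.99] op 0.267 g 59.2
```

About 0.8 N, so this looks like the light one. I'll put it back and lift the other.

```bash
python3 -m pendant '[[[0.15,0,0,15,0,0,0],[0.15,0,0,30,0,0,0],[0.15,0,0,45,0,0,0],[0.15,0,0,55,0,0,0],[0.15,0,0,56,0,0,0]]]'
python3 -m pendant '[[[0.15,0,0,0,0,0,0],[0.15,0,0,0,0,0,0],[0.15,0,0,0,0,0,0],[1,0,0,0,0,0,0],[1,0,0,0,0,0,0]]]'
python3 -m pendant '[[[1,0,0,0,0,0,0],[1,0,0,0,0,0,0],[1,0,0,0,0,0,0],[1,0,0,-30,0,0,0],[1,0,0,-70,0,0,0]]]'
python3 - <<'E'
from h import *
o,M=st();snap("wrist","w7");f=find("wrist","setter_1_mid");print(f)
E
```

```text
time_s: 9.4
eef_pos: [0.5095, -0.2377, 0.2458]
eef_rot: [0.0, 0.033, 0.999, 0.0]
wrist_force: [-2.8, 3.8, 14.9]
opening: 0.266
grasp_force: 60.7
time_s: 9.82
eef_pos: [0.5091, -0.2377, 0.245]
eef_rot: [0.0, 0.033, 0.999, -0.0]
wrist_force: [0.5, 0.5, -0.2]
opening: 0.534
grasp_force: 0.0
time_s: 10.23
eef_pos: [0.5074, -0.2366, 0.3113]
eef_rot: [-0.004, 0.033, 0.999, 0.003]
wrist_force: [1.0, -0.1, 0.3]
opening: 1.004
grasp_force: 0.0
t 10.23 pos [ 0.5074 -0.2366  0.3113] x [-0.998  0.066  0.008] y [0.066 0.998 0.005] F [ 1.05 -0.09  0.28] op 1.004 g 0.0
[(0.6, 139.6, 279.7)]
```

```bash
python3 -m pendant '[[[1,-1,-40,-12,0,0,0],[1,-1,-80,-12,0,0,0],[1,-1,-109,-12,0,0,0],[1,-1,-109,-12,0,0,0],[1,-1,-109,-12,0,0,0]]]'
python3 - <<'E'
from h import *
ctrl.camera("wrist")
o,M=st();im=snap("wrist","w8")
cv2.imwrite("pics/w8.png",im[150:350,150:550,::-1].repeat(2,0).repeat(2,1))
E
```

```text
time_s: 10.75
eef_pos: [0.5022, -0.348, 0.3263]
eef_rot: [-0.0, 0.034, 0.999, 0.0]
wrist_force: [-0.5, 0.9, -0.3]
opening: 0.992
grasp_force: 0.0
t 10.8 pos [ 0.5024 -0.3467  0.326 ] x [-0.998  0.067  0.001] y [0.067 0.998 0.001] F [ 0.32  0.52 -0.2 ] op 1.0 g 0.0
```

View pics/w8.png

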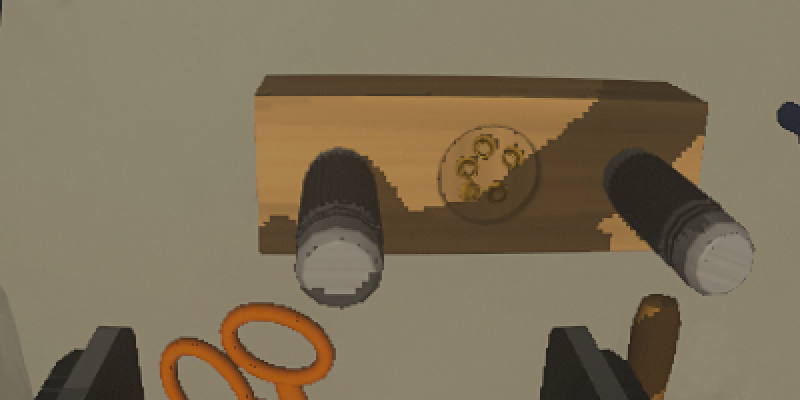

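The left setter is seated again, and the right head at (319.5,283.5) is centred between the fingers.

```bash
python3 -m pendant '[[[1,1,0,30,0,0,0],[1,1,0,60,0,0,0],[1,1,0,82,0,0,0],[1,1,0,82,0,0,0],[0.15,1,0,82,0,0,0]]]'
python3 -m pendant '[[[0.15,0,0,0,0,0,0],[0.15,0,0,0,0,0,0],[0.15,0,0,0,0,0,0],[0.15,0,0,0,0,0,0],[0.15,0,0,0,0,0,0]]]'
python3 -m pendant '[[[0.15,0,0,0,0,0,0],[0.15,0,0,0,0,0,0],[0.15,0,0,0,0,0,0],[0.15,0,0,0,0,0,0],[0.15,0,0,-5,0,0,0]]]'
python3 -m pendant '[[[0.15,0,0,-15,0,0,0],[0.15,0,0,-30,0,0,0],[0.15,0,0,-45,0,0,0],[0.15,0,0,-50,0,0,0],[0.15,0,0,-50,0,0,0]]]'
python3 -m pendant '[[[0.15,0,0,0,0,0,0],[0.15,0,0,0,0,0,0],[0.15,0,0,0,0,0,0],[0.15,0,0,0,0,0,0],[0.15,0,0,0,0,0,0]]]'
python3 wt.py
```

```text
time_s: 11.27
eef_pos: [0.5016, -0.3448, 0.2436]
eef_rot: [-0.001, 0.032, 0.999, 0.001]
wrist_force: [-0.1, 0.2, 1.2]
opening: 0.884
grasp_force: 0.0
time_s: 11.68
eef_pos: [0.5022, -0.3468, 0.2463]
eef_rot: [0.001, 0.033, 0.999, -0.001]
wrist_force: [-0.9, -0.3, 6.1]
opening: 0.266
grasp_force: 58.5
time_s: 12.1
eef_pos: [0.5015, -0.3462, 0.2495]
eef_rot: [-0.0, 0.033, 0.999, 0.0]
wrist_force: [0.3, 0.9, -3.9]
opening: 0.266
grasp_force: 58.8
time_s: 12.52
eef_pos: [0.502, -0.3466, 0.301]
eef_rot: [0.001, 0.033, 0.999, -0.001]
wrist_force: [0.0, -0.2, -3.3]
opening: 0.263
grasp_force: 60.0
time_s: 12.93
eef_pos: [0.5016, -0.3462, 0.2989]
eef_rot: [-0.0, 0.033, 0.999, 0.0]
wrist_force: [-0.4, -0.3, -3.5]
opening: 0.261
grasp_force: 59.9
meanF [ 0.11 -0.04 -2.88] sd [0.64 0.51 0.33]
t 13.43 pos [ 0.5017 -0.3463  0.2997] x [-0.998  0.066 -0.   ] y [ 0.066  0.998 -0.   ] F [ 0.51  0.63 -2.45] op 0.267 g 59.9
```

The right one is the heavy setter at 2.9 N. I'll carry it to the anvil.

```bash
python3 -m pendant '[[[0.15,0,0,-40,0,0,0],[0.15,0,0,-80,0,0,0],[0.15,-5,40,-85,0,0,0],[0.15,-10,80,-85,0,0,0],[0.15,-15,120,-85,0,0,0]]]'
python3 -m pendant '[[[0.15,-5,38,0,0,0,0],[0.15,-10,76,0,0,0,0],[0.15,-15,114,0,0,0,0],[0.15,-20,152,0,0,0,0],[0.15,-24,190,0,0,0,0]]]'
python3 -m pendant '[[[0.15,-4,35,0,0,0,0],[0.15,-8,70,0,0,0,0],[0.15,-12,100,0,0,0,0],[0.15,-12,105,0,0,0,0],[0.15,-12,105,0,0,0,0]]]'
python3 -m pendant '[[[0.15,0,0,30,0,0,0],[0.15,0,0,55,0,0,0],[0.15,0,0,65,0,0,0],[0.15,0,0,65,0,0,0],[0.15,0,0,65,0,0,0]]]'
python3 - <<'E'
from h import *
ctrl.camera("wrist");ctrl.camera("wrist");ctrl.camera("wrist")
o,M=st();im=snap("wrist","w9")
cv2.imwrite("pics/w9.png",im[130:370,180:460,::-1].repeat(2,0).repeat(2,1))
E
```

```text
time_s: 13.85
eef_pos: [0.5247, -0.227, 0.3863]
eef_rot: [0.001, 0.034, 0.999, -0.001]
wrist_force: [0.5, 1.0, -3.2]
opening: 0.266
grasp_force: 60.1
time_s: 14.27
eef_pos: [0.5611, -0.0377, 0.385]
eef_rot: [0.0, 0.033, 0.999, -0.0]
wrist_force: [1.4, -0.2, -3.3]
opening: 0.268
grasp_force: 60.1
time_s: 14.68
eef_pos: [0.5798, 0.0665, 0.3847]
eef_rot: [-0.0, 0.031, 1.0, 0.0]
wrist_force: [-0.5, 0.2, -3.1]
opening: 0.267
grasp_force: 60.2
time_s: 15.1
eef_pos: [0.58, 0.0634, 0.3198]
eef_rot: [-0.0, 0.033, 0.999, -0.0]
wrist_force: [0.2, -0.6, -1.5]
opening: 0.264
grasp_force: 60.3
t 15.25 pos [0.5807 0.0638 0.3217] x [-0.998  0.066 -0.003] y [ 0.066  0.998 -0.   ] F [ 0.93 -0.1  -2.38] op 0.263 g 60.3
```

View pics/w9.png

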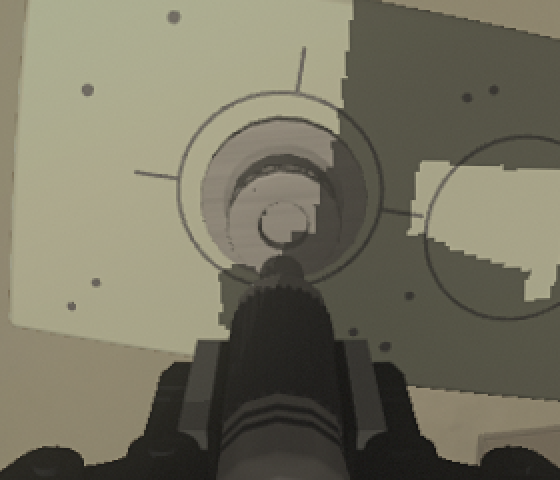

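The picture shows the shank end's top edge at crop (282,254), with the socket rim centred at (283,225) just beyond it.

```bash
python3 - <<'E'
from h import *
o,M=st();p=np.array(o["eef_pos"]);tz=p[2]-.234
a=atz("wrist",282/2+180,254/2+130,tz+.004);e=(M.T@(a-p)*1e3);print("tip axis tool",e[0]-6.5,e[1],"tipz",tz)
for pts,z,r in[([(257,226),(309,226),(283,201),(283,249)],.05,.0085),([(228,215),(343,215),(285,170)],.05,.02),([(178,190),(384,190),(282,91),(285,286)],.012,.04),([(200,195),(368,195),(283,120)],.022,.032)]:
    c,s=circ(pts,z,r,180,130);print(c.round(4),(M[:2,:2].T@(c-p[:2])*1e3).round(1),round(s*1e3,2))
E
```

```text
t 15.3 pos [0.5806 0.064  0.3216] x [-0.998  0.066 -0.003] y [ 0.066  0.998 -0.   ] F [-0.1  -0.21 -2.53] op 0.264 g 60.3
tip axis tool 0.16973811135841466 0.14078097436122786 tipz 0.08758723023698231
[0.5804 0.0644] [0.2 0.4] 0.33
[0.5809 0.0653] [-0.2  1.3] 0.07
[0.5799 0.0637] [ 0.7 -0.4] 0.37
[0.5813 0.0648] [-0.6  0.8] 0.01
```

```bash
python3 -m pendant '[[[0.15,0,0.5,12,0,0,0],[0.15,0,0.5,24,0,0,0],[0.15,0,0.5,34,0,0,0],[0.15,0,0.5,39,0,0,0],[0.15,0,0.5,42,0,0,0]]]'
python3 -m pendant '[[[0.15,0,0,0.5,0,0,0],[0.15,0,0,0.5,0,0,0],[0.15,0,0,1,0,0,0],[0.15,0,0,1,0,0,0],[0.15,0,0,1,0,0,0]]]'
python3 wt.py
```

```text
time_s: 15.72
eef_pos: [0.5801, 0.0649, 0.2771]
eef_rot: [-0.0, 0.033, 0.999, -0.0]
wrist_force: [-2.9, 0.1, 16.3]
opening: 0.267
grasp_force: 62.1
time_s: 16.13
eef_pos: [0.58, 0.0649, 0.2773]
eef_rot: [0.0, 0.033, 0.999, -0.0]
wrist_force: [-2.3, -1.0, 4.3]
opening: 0.265
grasp_force: 61.3
meanF [-2.92 -0.33  5.62] sd [0.6  0.73 0.46]
t 16.63 pos [0.58   0.0649 0.2773] x [-0.998  0.066 -0.   ] y [ 0.066  0.998 -0.   ] F [-2.5  -0.04  5.62] op 0.266 g 61.3
```

```bash
python3 -c "
from h import *
print(ctrl.hand_in());st()"
```

```text
the job is handed in; nothing more can be done
None
the job is handed in; nothing more can be done
```

I handed the job in: the anvil is within about 2 mm of the cross ring's centre, the lighter setter (left, about 0.8 N lifted) is back down in its well, and the heavier one (right, about 2.9 N) is held upright in the socket with about 8 N down; I judged that seating from tip height and force, having used all 10 pictures.

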